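# Nest the round sensor cans by size

## Task

Pick out the four round sensor cans on the blue work mat and stand each one, pins up, in the pocket of the white nest block of its own size: the largest can in the largest pocket, and so on down to the smallest in the smallest. Do them one after another from the largest to the smallest, setting each down on the pocket's floor rather than dropping it. Leave the two square cans where they stand.

Things in the scene. Friction and masses are not known exactly. Their poses are not given: they have to be found in the camera images.
- can_xl: the largest of the four round sensor cans: a plain aluminium cylinder 60 mm in diameter and 40 mm tall, about 220 g, standing upright on the blue work mat, with a black top from which two thin brass pins rise 5 mm. Origin at the centre of its underside, z up along its axis towards the pins.
- can_l: the second largest of the four round sensor cans: a plain aluminium cylinder 48 mm in diameter and 40 mm tall, about 140 g, standing upright on the blue work mat, with a black top from which two thin brass pins rise 5 mm. Origin at the centre of its underside, z up along its axis towards the pins.
- can_m: the third largest of the four round sensor cans: a plain aluminium cylinder 36 mm in diameter and 40 mm tall, about 80 g, standing upright on the blue work mat, with a black top from which two thin brass pins rise 5 mm. Origin at the centre of its underside, z up along its axis towards the pins.
- can_s: the smallest of the four round sensor cans: a plain aluminium cylinder 24 mm in diameter and 40 mm tall, about 40 g, standing upright on the blue work mat, with a black top from which two thin brass pins rise 5 mm. Origin at the centre of its underside, z up along its axis towards the pins.
- nest_xl: the nest block for the largest round can, with the largest pocket of the four: a white plastic block 92 x 92 mm, 12 mm high, fixed to the bench, with one round pocket 76 mm across and 6 mm deep in its middle (flat dark floor 6 mm above the bench). Origin at the centre of its underside, on the pocket's axis; z up, x and y along its sides.
- nest_l: the nest block for the second largest round can, with the second largest pocket of the four: a white plastic block 80 x 80 mm, 12 mm high, fixed to the bench, with one round pocket 64 mm across and 6 mm deep in its middle (flat dark floor 6 mm above the bench). Origin at the centre of its underside, on the pocket's axis; z up, x and y along its sides.
- nest_m: the nest block for the third largest round can, with the third largest pocket of the four: a white plastic block 68 x 68 mm, 12 mm high, fixed to the bench, with one round pocket 52 mm across and 6 mm deep in its middle (flat dark floor 6 mm above the bench). Origin at the centre of its underside, on the pocket's axis; z up, x and y along its sides.
- nest_s: the nest block for the smallest round can, with the smallest pocket of the four: a white plastic block 56 x 56 mm, 12 mm high, fixed to the bench, with one round pocket 40 mm across and 6 mm deep in its middle (flat dark floor 6 mm above the bench). Origin at the centre of its underside, on the pocket's axis; z up, x and y along its sides.
- square_1: a square sensor can of another batch, to be left alone: an aluminium block 36 x 36 mm and 40 mm tall, 110 g, black top with two brass pins 5 mm high. Origin at the centre of its underside, z up, x and y along its sides.
- square_2: a square sensor can of another batch, to be left alone: an aluminium block 36 x 36 mm and 40 mm tall, 110 g, black top with two brass pins 5 mm high. Origin at the centre of its underside, z up, x and y along its sides.
Mind the look-alikes: they are no part of the job. What is shaped like the nest_s but orange or purple is not meant.

How it is judged:
By the outcome, as a careful person would: the job done as asked, in the order asked, and still so for the second after the job is handed in, with the robot touching nothing.
It also fails if it takes over 96 s, if anything falls off the work surface, if the arm or the gripper's body presses on something with over 40 N, if the wrist force passes 120 N, or if a joint passes its speed limit or range.

## Robot

A 6-joint arm with a two-finger parallel gripper is mounted at the origin on the work surface. World frame = base frame: x ahead of the robot, y to its left, z up, the work surface at z = 0. Lengths are in mm, angles in rad, forces in N, time in s.
With the tool pointing down it reaches from about 400 to 925 mm from the base axis. Payload 12.5 kg.
Tool frame: the origin (TCP) lies midway between the tips of the shut fingers; the grasp point (between the pads) lies 19 mm behind it (env.pinch_z is the z of the grasp point in the tool frame, in mm); z points along the fingers, y is the line along which they close (so a half turn about z gives the same grasp; the last joint's range is limited). The gripper opens to 95 mm and grips with 3 to 60 N. Pads are 20 mm wide; open, the fingers measure 119 mm over their backs; the gripper's body (75 mm by 180 mm) begins 59 mm behind the grasp point.
Start: joints at [1.223, 0.491, 1.559, -0, 1.092, -0.106], TCP at [149.638, 606.84, 214.661] pointing down, gripper open.
Joint ranges: [-3.1, 3.1], [-0.84, 2.19], [0.05, 2.79], [-1.13, 4.28], [0.06, 2.93], [-2.69, 2.69]. Speed limits (rad/s): [2.22, 2.22, 2.79, 3.14, 3.14, 3.14].

## Interface

Orientations are given as [roll, pitch, yaw] about the fixed x, y, z axes, in that order (R = Rz(yaw) Ry(pitch) Rx(roll)).
In Python, from cell import env, eyes gives the robot as it stands.
- The arm moves only by the shell command python3 -m inch 'ROWS'. ROWS is JSON, a list of rows, each a list of 3 entries, a list of its own where there are three numbers: the shift along the tool's x, y, z in units of 60 mm (1.0 is 60 mm), then the turn about the tool's z in units of 5 degrees (1.0 is 5 degrees), then the closure, from -1 (fully open) to 1 (shut). In form: [[[tx, ty, tz], turn, claw], ...]. A call has exactly 10 rows; each row shifts and turns the commanded pose from where the row before left it, along the tool's axes as they then stand; what a row does not reach is not made up. A row lasts 1/8 s, in which the tool goes at most 62.5 mm and 10.7 degrees, less where a joint would pass 70% of its speed; a pose out of reach is approached as far as the arm can. A call is refused whole if a number of a shift passes 1 or a number of a turn 1, either way. A call with a gripper value outside its range is refused whole. The fingers move at their own pace and stop on an object; the grip force is fixed at half the most. Time passes only in rows, so rows that do not move let the fingers close, or fill a call up. It gives the time, the measured TCP pose, the force, the opening and the grip force at its end, in the units of the state.
- env.state(): the state, without advancing time (a new reading comes with each control period).
- eyes.read_camera(name): name is "side" or "top"; returns a dict with "pixels" (420x560x3 uint8, red, green, blue), "fx", "fy", "cx", "cy" (pixels), "extrinsics" (4x4, takes a point from world to camera coordinates). Camera axes: x right, y down, z forward; pixel columns grow to the right and rows downward; lengths in mm; the calibration is good to about 2 mm. A picture is of the moment at which its call begins. There is no depth.
- env.job_done(): hands the job in; it is judged then, once.
Trained networks look in a picture, given as the dict that the camera call returned (one of the last four; its "shot" number tells which), for a name from the list of things; names that differ only in an ending like _2 or _b are one class to them, and where a whole thing is asked for, a point or a joint stands for the part that bears it (a point fixed in the world has none). Each returns a list of dicts, best first, with "score" (0 to 1); they miss things now and then, are a little off and sometimes report something else, mostly with a low value. They report only what shows in the picture. A call takes as long as a camera call. They do not tell look-alikes from the thing itself.
- eyes.boxes_of(name, picture): "centre" ([row, column] in pixels, amid what is visible of it).
- eyes.cut_out(name, picture): "mask" (420x560 bool, what is visible of it) and "centre" ([row, column] in pixels, amid what is visible of it).
- eyes.spot_point(name, picture): "centre" ([row, column] in pixels: a listed point, or the origin of a listed thing).
The state is a dict: "t": time; "joints": joint angles; "qvel": joint speeds; "tau": joint torques, N m; "eef_pos": TCP position; "tcp_rot": TCP orientation; "ft_force": force on the tool from outside, world axes, zero at the start; "moment": the same for the moment, N m; "opening": opening from 0.0 (shut) to 1.0 (fully open); "grip_force": force on a finger pad.
Only numpy, scipy, OpenCV 4.12 (cv2) and the standard library are available. Lean on these libraries where they do the work, as an engineer would, in place of code of your own. Each camera call takes 0.05 s, during which the arm holds its last target. There are 200 camera calls.

## Working session

There is one attempt and no reset: what is moved stays moved. The work goes in short steps, Python scripts to look and compute and a shell command to move; the robot and the scene stay as the last step left them, time stands still between calls to the robot, and variables do not carry over. Pictures are saved under pics/ and viewed, at most 14 in all, crops included, and the job is handed in when it is done.

```bash
mkdir -p pics; ls; cat > h.py <<'E'
from cell import env, eyes
import numpy as np, cv2
def ray(p,rc,z):
    E=np.array(p["extrinsics"]);R=E[:3,:3];c=-R.T@E[:3,3]
    d=R.T@np.array([(rc[1]-p["cx"])/p["fx"],(rc[0]-p["cy"])/p["fy"],1])
    return c+d*(z-c[2])/d[2]
def save(p,n): cv2.imwrite(f"pics/{n}.png",cv2.cvtColor(p["pixels"],cv2.COLOR_RGB2BGR))
E
python3 - <<'E'
from h import *
s=env.state();print({k:np.round(s[k],3) for k in("t","eef_pos","tcp_rot","opening")},env.pinch_z)
for c in("top","side"):
    p=eyes.read_camera(c);save(p,c+"0")
    E=np.array(p["extrinsics"]);print(c,-E[:3,:3].T@E[:3,3],E[:3,:3].round(2).tolist(),p["fx"])
    for n in "can_xl can_l can_m can_s nest_xl nest_l nest_m nest_s square_1".split():
        z=20 if n[0]!='n' else 12
        r=eyes.cut_out(n,p)
        print(n,[(round(d["score"],2),np.round(d["centre"]).tolist(),int(d["mask"].sum()),ray(p,d["centre"],z)[:2].round().tolist()) for d in r])
E
```

```text
pics
{'t': np.float64(0.0), 'eef_pos': array([149.546, 606.578, 214.067]), 'tcp_rot': array([-3.14, -0.  ,  2.9 ]), 'opening': np.float64(1.0)} -18.8
top [ 343.60725933   59.1409608  1426.87910613] [[0.01, -1.0, -0.0], [-0.99, -0.01, -0.12], [0.12, 0.0, -0.99]] 483.4966697414624
can_xl [(0.57, [217.0, 318.0], 361, [495.0, -75.0]), (0.33, [253.0, 189.0], 191, [389.0, 300.0]), (0.29, [249.0, 392.0], 259, [402.0, -291.0])]
can_l [(0.84, [250.0, 391.0], 262, [400.0, -288.0]), (0.53, [235.0, 360.0], 63, [444.0, -198.0])]
can_m [(0.84, [250.0, 391.0], 262, [400.0, -288.0]), (0.53, [235.0, 360.0], 63, [444.0, -198.0])]
can_s [(0.84, [250.0, 391.0], 262, [400.0, -288.0]), (0.53, [235.0, 360.0], 63, [444.0, -198.0])]
nest_xl [(0.7, [166.0, 241.0], 964, [646.0, 153.0])]
nest_l [(0.9, [195.0, 399.0], 558, [563.0, -318.0]), (0.81, [199.0, 169.0], 431, [547.0, 364.0]), (0.79, [214.0, 201.0], 357, [503.0, 269.0]), (0.73, [186.0, 137.0], 364, [584.0, 460.0]), (0.65, [162.0, 175.0], 396, [658.0, 350.0]), (0.32, [235.0, 359.0], 69, [445.0, -196.0])]
nest_m [(0.9, [195.0, 399.0], 558, [563.0, -318.0])
[... 1603 characters left out ...]
 [203.0, 237.0], 341, [450.0, 195.0])]
nest_m [(0.83, [152.0, 281.0], 307, [658.0, 351.0]), (0.8, [144.0, 239.0], 241, [570.0, 448.0]), (0.72, [257.0, 374.0], 1106, [635.0, -123.0]), (0.66, [335.0, 408.0], 1344, [563.0, -322.0]), (0.53, [188.0, 241.0], 285, [485.0, 247.0]), (0.49, [203.0, 237.0], 341, [450.0, 195.0])]
nest_s [(0.83, [152.0, 281.0], 307, [658.0, 351.0]), (0.8, [144.0, 239.0], 241, [570.0, 448.0]), (0.72, [257.0, 374.0], 1106, [635.0, -123.0]), (0.66, [335.0, 408.0], 1344, [563.0, -322.0]), (0.53, [188.0, 241.0], 285, [485.0, 247.0]), (0.49, [203.0, 237.0], 341, [450.0, 195.0])]
square_1 [(0.82, [205.0, 236.0], 370, [442.0, 179.0]), (0.66, [186.0, 201.0], 342, [395.0, 292.0])]
```

```bash
python3 - <<'E'
import cv2
a=cv2.imread("pics/top0.png")[130:290,110:430];cv2.imwrite("pics/top0z.png",cv2.resize(a,(800,400),interpolation=cv2.INTER_CUBIC))
a=cv2.imread("pics/side0.png")[120:400,170:450];cv2.imwrite("pics/side0z.png",cv2.resize(a,(600,600),interpolation=cv2.INTER_CUBIC))
E
```

```text
(no output)
```

View pics/top0z.png

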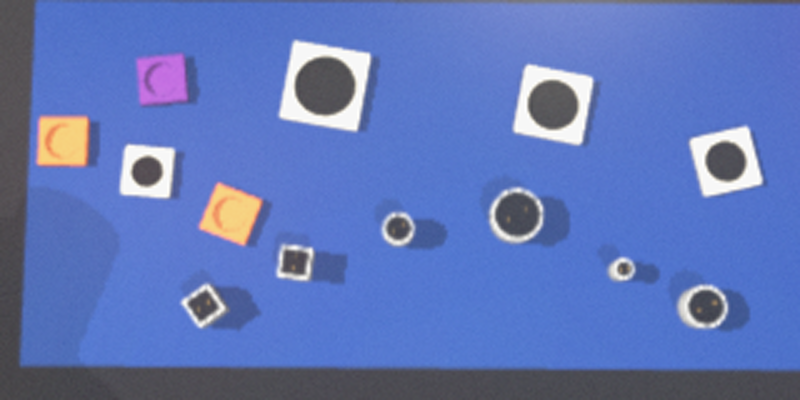

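View pics/side0z.png

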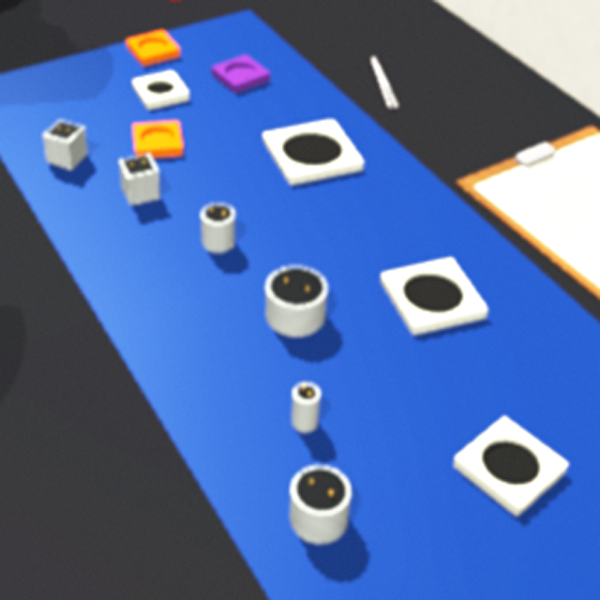

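The top view shows, in full-image (col,row): can_xl (317,216), can_l (392,252), can_m (269,221), can_s (359,237). The nests are xl (240,164), l (331,172), m (400,194) and s (169,198). The orange and purple look-alikes and the two squares (182–228, 235–252) are not part of the job. Next I refine the positions from the dark discs in both cameras.

```bash
cat >> h.py <<'E'
def proj(p,X):
    E=np.array(p["extrinsics"]);q=E[:3,:3]@np.array(X)+E[:3,3]
    return np.array([q[1]/q[2]*p["fy"]+p["cy"],q[0]/q[2]*p["fx"]+p["cx"]])
def dark(p,X,z,r=20):
    """centre and area-diameter (mm) of the dark disc near world X, at height z"""
    c=proj(p,[X[0],X[1],z]).round().astype(int);k=8
    a=p["pixels"][c[0]-r:c[0]+r+1,c[1]-r:c[1]+r+1].max(2)
    a=cv2.resize(a,None,fx=k,fy=k,interpolation=cv2.INTER_CUBIC)
    cs,_=cv2.findContours((a<95).astype(np.uint8),cv2.RETR_EXTERNAL,cv2.CHAIN_APPROX_NONE)
    cs=[cv2.convexHull(q) for q in cs if cv2.contourArea(q)>100]
    if not cs: return None
    q=min(cs,key=lambda q:np.linalg.norm(q[:,0].mean(0)-a.shape[0]/2))
    # back-project outline to the plane, area centroid there
    w=np.array([ray(p,((v+.5)/k-.5-r+c[0],(u+.5)/k-.5-r+c[1]),z)[:2] for u,v in q[:,0]])
    m=cv2.moments(np.float32(w-X[:2])[:,None]);return np.array([m["m10"]/m["m00"]+X[0],m["m01"]/m["m00"]+X[1],2*np.sqrt(abs(m["m00"])/np.pi)])
E
cat > m.py <<'E'
from h import *
T=eyes.read_camera("top");S=eyes.read_camera("side")
for n,rc,z in [("can_xl",(216,316.8),40),("can_l",(252.4,392),40),("can_m",(221.2,269.2),40),("can_s",(237.2,358.8),40),("nest_xl",(164.4,240),9),("nest_l",(172,331),9),("nest_m",(194.4,400.4),9),("nest_s",(198.4,168.8),9)]:
    X=ray(T,rc,z);print(n,X[:2].round(),*[None if (q:=dark(p,X,z)) is None else q.round(1) for p in(T,S)])
E
python3 m.py
```

```text
can_xl [496. -70.] [497.7 -69.3  45.6] [497.4 -69.9  46.8]
can_l [ 392. -285.] [ 393.  -284.6   34.4] [ 392.5 -285.2   36.5]
can_m [480.  67.] [480.9  67.9  21.7] [478.9  67.7  18.2]
can_s [ 435. -191.] [ 435.8 -191.8    7.2] [ 433.5 -191.1    8.2]
nest_xl [653. 155.] [654.2 157.   67.1] [654.4 156.3  61.9]
nest_l [ 631. -116.] [ 632.8 -115.5   53.9] [ 632.9 -116.1   53.2]
nest_m [ 565. -322.] [ 566.  -320.1   42.8] [ 565.4 -320.4   43.8]
nest_s [549. 365.] [549.9 366.4  31. ] [550.1 366.   22.6]
```

```bash
cat > go.py <<'E'
# usage: go.py x y z -> tool-frame shift in row units (60 mm)
import sys
from cell import env
import numpy as np
from scipy.spatial.transform import Rotation as Ro
s=env.state();d=np.array(list(map(float,sys.argv[1:4])))-s["eef_pos"]
u=Ro.from_euler("xyz",s["tcp_rot"]).inv().apply(d)/60
print("t",round(float(s["t"]),2),"pos",np.round(s["eef_pos"],1),"rot",np.round(s["tcp_rot"],3),"j6",round(float(s["joints"][5]),2),"op",round(float(s["opening"]),3),"grip",round(float(s["grip_force"]),1),"F",np.round(s["ft_force"],1))
print("units",u.round(3),"norm",np.linalg.norm(u).round(2),"per9",(u/9).round(3))
E
python3 -m inch '[[[-0.4,-0.2,0.1],0,-1],[[-0.85,-0.43,0.16],0,-1],[[-0.85,-0.43,0.16],0,-1],[[-0.85,-0.43,0.16],0,-1],[[-0.85,-0.43,0.16],0,-1],[[-0.85,-0.43,0.16],0,-1],[[-0.85,-0.43,0.16],0,-1],[[-0.85,-0.43,0.16],0,-1],[[-0.85,-0.43,0.16],0,-1],[[-0.85,-0.43,0.16],0,-1]]'; python3 go.py 497.6 -69.6 90
```

```text
t: 2.35
eef_pos: [561.5, 252.7, 122.0]
tcp_rot: [3.141, 0.0, 2.9]
ft_force: [-0.1, -0.1, -0.7]
opening: 1.001
grip_force: 0.0
t 2.35 pos [561.5 252.7 122. ] rot [3.141 0.    2.9  ] j6 -1.01 op 1.001 grip 0.0 F [-0.1 -0.1 -0.7]
units [-0.253 -5.471  0.532] norm 5.5 per9 [-0.028 -0.608  0.059]
```

```bash
python3 -m inch '[[[-0.02,-0.4,0.06],0,-1],[[-0.03,-0.8,0.06],0,-1],[[-0.04,-0.85,0.08],0,-1],[[-0.04,-0.85,0.08],0,-1],[[-0.04,-0.85,0.08],0,-1],[[-0.04,-0.8,0.08],0,-1],[[-0.03,-0.6,0.06],0,-1],[[-0.01,-0.321,0.03],0,-1],[[0,0,0],0,-1],[[0,0,0],0,-1]]'; python3 go.py 497.6 -69.6 10
```

```text
t: 3.6
eef_pos: [496.3, -67.7, 90.5]
tcp_rot: [3.141, 0.0, 2.9]
ft_force: [-0.4, 0.1, -1.0]
opening: 1.002
grip_force: 0.0
t 3.6 pos [496.3 -67.7  90.5] rot [3.141 0.    2.9  ] j6 -1.6 op 1.002 grip 0.0 F [-0.4  0.1 -1. ]
units [-0.029 -0.025  1.342] norm 1.34 per9 [-0.003 -0.003  0.149]
```

```bash
python3 -m inch '[[[-0.03,-0.025,0.3],0,-1],[[0,0,0.4],0,-1],[[0,0,0.4],0,-1],[[0,0,0.24],0,-1],[[0,0,0],0,1],[[0,0,0],0,1],[[0,0,0],0,1],[[0,0,0],0,1],[[0,0,0],0,1],[[0,0,0],0,1]]'; python3 go.py 632.8 -115.8 90
```

```text
t: 4.85
eef_pos: [497.7, -70.1, 10.5]
tcp_rot: [3.141, 0.001, 2.9]
ft_force: [-1.6, 0.9, 7.3]
opening: 0.628
grip_force: 30.0
t 4.85 pos [497.7 -70.1  10.5] rot [3.141e+00 1.000e-03 2.900e+00] j6 -1.6 op 0.628 grip 30.0 F [-1.6  0.9  7.3]
units [-2.369 -0.199 -1.323] norm 2.72 per9 [-0.263 -0.022 -0.147]
```

```bash
python3 -m inch '[[[0,0,-0.25],0,1],[[0,0,-0.35],0,1],[[-0.15,0.4,-0.23],0,1],[[-0.25,0.7,0],0,1],[[-0.29,0.75,0],0,1],[[-0.29,0.75,0],0,1],[[-0.29,0.75,0],0,1],[[-0.23,0.6,0],0,1],[[-0.13,0.34,0],0,1],[[0,0,0],0,1]]'; python3 go.py 654.3 156.6 17
```

```text
t: 6.1
eef_pos: [654.2, 157.5, 60.2]
tcp_rot: [3.141, 0.0, 2.901]
ft_force: [0.0, -0.6, -2.9]
opening: 0.627
grip_force: 30.0
t 6.1 pos [654.2 157.5  60.2] rot [3.141 0.    2.901] j6 -1.19 op 0.627 grip 30.0 F [ 0.  -0.6 -2.9]
units [-0.006 -0.014  0.72 ] norm 0.72 per9 [-0.001 -0.002  0.08 ]
```

```bash
python3 -m inch '[[[0,-0.014,0.2],0,1],[[0,0,0.2],0,1],[[0,0,0.15],0,1],[[0,0,0.1],0,1],[[0,0,0.04],0,1],[[0,0,0.02],0,1],[[0,0,0.01],0,1],[[0,0,0],0,1],[[0,0,0],0,1],[[0,0,0],0,1]]'; python3 go.py 654.3 156.6 16.5
```

```text
t: 7.35
eef_pos: [653.9, 155.6, 16.7]
tcp_rot: [3.141, 0.0, 2.9]
ft_force: [0.3, 0.4, -2.5]
opening: 0.629
grip_force: 30.0
t 7.35 pos [653.9 155.6  16.7] rot [3.141 0.    2.9  ] j6 -1.19 op 0.629 grip 30.0 F [ 0.3  0.4 -2.5]
units [-0.003  0.018  0.004] norm 0.02 per9 [-0.     0.002  0.   ]
```

```bash
python3 -m inch '[[[0,0,0.01],0,1],[[0,0,0],0,1],[[0,0,0.01],0,1],[[0,0,0],0,1],[[0,0,0],0,1],[[0,0,0],0,1],[[0,0,0],0,1],[[0,0,0],0,1],[[0,0,0],0,1],[[0,0,0],0,1]]'
```

```text
t: 8.6
eef_pos: [653.9, 155.6, 16.6]
tcp_rot: [3.141, 0.001, 2.9]
ft_force: [-4.6, -1.3, 10.6]
opening: 0.625
grip_force: 30.0
```

```bash
python3 -m inch '[[[0,0,0],0,-1],[[0,0,0],0,-1],[[0,0,0],0,-1],[[0,0,-0.2],0,-1],[[0,0,-0.4],0,-1],[[0,0,-0.5],0,-1],[[0.08,-0.25,-0.25],0,-1],[[0.15,-0.5,0],0,-1],[[0.22,-0.75,0],0,-1],[[0.25,-0.85,0],0,-1]]'; python3 go.py 392.8 -284.9 90
```

```text
t: 9.85
eef_pos: [577.8, 27.3, 96.4]
tcp_rot: [-3.142, -0.0, 2.9]
ft_force: [0.1, -0.5, -1.1]
opening: 0.997
grip_force: 0.0
t 9.85 pos [577.8  27.3  96.4] rot [-3.142 -0.     2.9  ] j6 -1.4 op 0.997 grip 0.0 F [ 0.1 -0.5 -1.1]
units [ 1.752 -5.789  0.108] norm 6.05 per9 [ 0.195 -0.643  0.012]
```

```bash
python3 m.py | grep -E "can_xl|nest_xl"; python3 - <<'E'
from h import *
p=eyes.read_camera("top");print(dark(p,[654,156],46),dark(eyes.read_camera("side"),[654,156],46))
E
```

```text
can_xl [496. -70.] [492.5 -56.   74.2] None
nest_xl [653. 155.] [662.  158.5  48.6] [679.5 164.  119.7]
[653.69599153 155.9016138   47.09901617] [676.38971735 161.56892189 126.82441   ]
```

```bash
python3 -m inch '[[[0.18,-0.6,0.02],0,-1],[[0.25,-0.85,0.02],0,-1],[[0.26,-0.85,0.02],0,-1],[[0.26,-0.85,0.02],0,-1],[[0.26,-0.85,0],0,-1],[[0.25,-0.8,0],0,-1],[[0.19,-0.6,0],0,-1],[[0.12,-0.41,0],0,-1],[[0,0,0],0,-1],[[0,0,0],0,-1]]'; python3 go.py 392.8 -284.9 10.3
```

```text
t: 11.3
eef_pos: [393.2, -283.6, 91.5]
tcp_rot: [3.141, -0.0, 2.9]
ft_force: [-0.4, 0.4, -1.2]
opening: 1.0
grip_force: 0.0
t 11.3 pos [ 393.2 -283.6   91.5] rot [ 3.141 -0.     2.9  ] j6 -2.09 op 1.0 grip 0.0 F [-0.4  0.4 -1.2]
units [ 1.000e-03 -2.300e-02  1.354e+00] norm 1.35 per9 [ 0.    -0.003  0.15 ]
```

```bash
python3 -m inch '[[[0,-0.02,0.3],0,-1],[[0,0,0.4],0,-1],[[0,0,0.4],0,-1],[[0,0,0.25],0,-1],[[0,0,0],0,1],[[0,0,0],0,1],[[0,0,0],0,1],[[0,0,0],0,1],[[0,0,0],0,1],[[0,0,0],0,1]]'; python3 go.py 632.8 -115.8 60
```

```text
t: 12.55
eef_pos: [392.5, -285.5, 10.8]
tcp_rot: [-3.142, 0.0, 2.9]
ft_force: [-0.8, 0.3, 3.3]
opening: 0.5
grip_force: 30.0
t 12.55 pos [ 392.5 -285.5   10.8] rot [-3.142  0.     2.9  ] j6 -2.09 op 0.5 grip 30.0 F [-0.8  0.3  3.3]
units [-3.211  3.706 -0.819] norm 4.97 per9 [-0.357  0.412 -0.091]
```

```bash
python3 -m inch '[[[0,0,-0.3],0,1],[[0,0,-0.4],0,1],[[-0.27,0.31,-0.12],0,1],[[-0.5,0.58,0],0,1],[[-0.55,0.63,0],0,1],[[-0.55,0.63,0],0,1],[[-0.53,0.62,0],0,1],[[-0.5,0.58,0],0,1],[[-0.31,0.356,0],0,1],[[0,0,0],0,1]]'; python3 go.py 632.8 -115.8 17
```

```text
t: 13.8
eef_pos: [633.5, -114.3, 59.2]
tcp_rot: [3.141, -0.0, 2.902]
ft_force: [-0.8, -1.3, -1.4]
opening: 0.5
grip_force: 30.0
t 13.8 pos [ 633.5 -114.3   59.2] rot [ 3.141 -0.     2.902] j6 -1.61 op 0.5 grip 30.0 F [-0.8 -1.3 -1.4]
units [ 0.005 -0.026  0.704] norm 0.7 per9 [ 0.001 -0.003  0.078]
```

```bash
python3 -m inch '[[[0,-0.01,0.2],0,1],[[0,0,0.2],0,1],[[0,0,0.15],0,1],[[0,0,0.1],0,1],[[0,0,0.04],0,1],[[0,0,0.02],0,1],[[0,0,0.01],0,1],[[0,0,0],0,1],[[0,0,0],0,1],[[0,0,0],0,1]]'; python3 go.py 632.8 -115.8 16.5
```

```text
t: 15.05
eef_pos: [632.7, -116.3, 16.9]
tcp_rot: [3.141, 0.0, 2.9]
ft_force: [-0.2, 0.7, 1.1]
opening: 0.498
grip_force: 30.0
t 15.05 pos [ 632.7 -116.3   16.9] rot [3.141 0.    2.9  ] j6 -1.61 op 0.498 grip 30.0 F [-0.2  0.7  1.1]
units [-0.     0.008  0.006] norm 0.01 per9 [-0.     0.001  0.001]
```

```bash
python3 -m inch '[[[0,0,0.005],0,1],[[0,0,0],0,1],[[0,0,0.005],0,1],[[0,0,0],0,1],[[0,0,0],0,1],[[0,0,0],0,1],[[0,0,0],0,1],[[0,0,0],0,1],[[0,0,0],0,1],[[0,0,0],0,1]]'
```

```text
t: 16.3
eef_pos: [632.7, -116.2, 16.8]
tcp_rot: [3.142, 0.001, 2.9]
ft_force: [-1.7, 1.2, 8.1]
opening: 0.502
grip_force: 30.0
```

```bash
python3 -m inch '[[[0,0,0],0,-1],[[0,0,0],0,-1],[[0,0,0],0,-1],[[0,0,-0.2],0,-1],[[0,0,-0.4],0,-1],[[0,0,-0.5],0,-1],[[0.2,0.15,-0.1],0,-1],[[0.45,0.33,0],0,-1],[[0.6,0.44,0],0,-1],[[0.65,0.48,0],0,-1]]'; python3 - <<'E'
from h import *
for c in("top","side"): print(dark(eyes.read_camera(c),[632.8,-115.8],46))
E
python3 go.py 479.9 67.8 85
```

```text
t: 17.55
eef_pos: [540.0, -6.1, 87.6]
tcp_rot: [3.141, -0.001, 2.899]
ft_force: [1.0, -0.0, 1.0]
opening: 0.998
grip_force: 0.0
[ 632.8562787  -123.48665997   23.42108092]
[ 632.68695767 -116.43605367   35.00651703]
t 17.65 pos [538.   -4.1  87.6] rot [-3.142 -0.004  2.902] j6 -1.46 op 0.998 grip 0.0 F [-0.6 -0.  -0.2]
units [1.224 0.935 0.049] norm 1.54 per9 [0.136 0.104 0.005]
```

```bash
python3 -m inch '[[[0.4,0.3,0],0,-1],[[0.45,0.34,0],0,-1],[[0.28,0.22,0],0,-1],[[0.094,0.075,0],0,-1],[[0,0,0],0,-1],[[0,0,0.1],0,-1],[[0,0,0.2],0,-1],[[0,0,0.2],0,-1],[[0,0,0],0,-1],[[0,0,0],0,-1]]';python3 go.py 479.9 67.8 10.3
```

```text
t: 18.9
eef_pos: [484.2, 64.6, 57.9]
tcp_rot: [3.142, -0.0, 2.9]
ft_force: [-0.6, 0.2, 0.1]
opening: 0.997
grip_force: 0.0
t 18.9 pos [484.2  64.6  57.9] rot [ 3.142 -0.     2.9  ] j6 -1.33 op 0.997 grip 0.0 F [-0.6  0.2  0.1]
units [0.081 0.035 0.793] norm 0.8 per9 [0.009 0.004 0.088]
```

```bash
python3 -m inch '[[[0.081,0.035,0],0,-1],[[0,0,0.25],0,-1],[[0,0,0.35],0,-1],[[0,0,0.19],0,-1],[[0,0,0],0,1],[[0,0,0],0,1],[[0,0,0],0,1],[[0,0,0],0,1],[[0,0,0],0,1],[[0,0,0],0,1]]'; python3 go.py 565.7 -320.2 60
```

```text
t: 20.15
eef_pos: [479.9, 67.9, 10.7]
tcp_rot: [3.141, 0.0, 2.9]
ft_force: [0.5, -0.6, 0.1]
opening: 0.427
grip_force: 0.0
t 20.15 pos [479.9  67.9  10.7] rot [3.141 0.    2.9  ] j6 -1.33 op 0.427 grip 0.0 F [ 0.5 -0.6  0.1]
units [-2.937 -5.937 -0.821] norm 6.67 per9 [-0.326 -0.66  -0.091]
```

```bash
python3 -m inch '[[[0,0,0],0,1],[[0,0,0],0,1],[[0,0,0],0,1],[[0,0,0],0,1],[[0,0,-0.3],0,1],[[0,0,-0.4],0,1],[[-0.15,-0.3,-0.12],0,1],[[-0.3,-0.6,0],0,1],[[-0.38,-0.78,0],0,1],[[-0.4,-0.8,0],0,1]]'; python3 go.py 565.7 -320.2 60
```

```text
t: 21.4
eef_pos: [516.0, -95.7, 59.7]
tcp_rot: [3.141, -0.0, 2.9]
ft_force: [0.7, 0.5, -1.3]
opening: 0.37
grip_force: 30.0
t 21.4 pos [516.  -95.7  59.7] rot [ 3.141 -0.     2.9  ] j6 -1.64 op 0.37 grip 30.0 F [ 0.7  0.5 -1.3]
units [-1.698 -3.435 -0.006] norm 3.83 per9 [-0.189 -0.382 -0.001]
```

```bash
python3 -m inch '[[[-0.4,-0.8,0],0,1],[[-0.4,-0.8,0],0,1],[[-0.38,-0.78,0],0,1],[[-0.3,-0.6,0],0,1],[[-0.16,-0.32,0],0,1],[[-0.07,-0.15,0],0,1],[[0,0,0],0,1],[[0,0,0],0,1],[[0,0,0],0,1],[[0,0,0],0,1]]'; python3 go.py 565.7 -320.2 17
```

```text
t: 22.65
eef_pos: [566.0, -319.3, 59.9]
tcp_rot: [3.142, 0.0, 2.9]
ft_force: [0.1, -1.4, -1.2]
opening: 0.374
grip_force: 30.0
t 22.65 pos [ 566.  -319.3   59.9] rot [3.142 0.    2.9  ] j6 -1.94 op 0.374 grip 30.0 F [ 0.1 -1.4 -1.2]
units [ 0.002 -0.015  0.716] norm 0.72 per9 [ 0.    -0.002  0.08 ]
```

```bash
python3 -m inch '[[[0,-0.01,0.2],0,1],[[0,0,0.2],0,1],[[0,0,0.15],0,1],[[0,0,0.1],0,1],[[0,0,0.04],0,1],[[0,0,0.02],0,1],[[0,0,0.01],0,1],[[0,0,0],0,1],[[0,0,0.005],0,1],[[0,0,0],0,1]]'; python3 go.py 565.7 -320.2 16.5
```

```text
t: 23.9
eef_pos: [565.9, -320.5, 16.7]
tcp_rot: [-3.142, 0.0, 2.9]
ft_force: [-1.4, 1.5, 3.2]
opening: 0.374
grip_force: 30.0
t 23.9 pos [ 565.9 -320.5   16.7] rot [-3.142  0.     2.9  ] j6 -1.95 op 0.374 grip 30.0 F [-1.4  1.5  3.2]
units [0.005 0.004 0.004] norm 0.01 per9 [0.001 0.    0.   ]
```

```bash
python3 -m inch '[[[0,0,0.006],0,1],[[0,0,0],0,1],[[0,0,0],0,1],[[0,0,0],0,-1],[[0,0,0],0,-1],[[0,0,0],0,-1],[[0,0,0],0,-1],[[0,0,-0.3],0,-1],[[0,0,-0.5],0,-1],[[0,0,-0.35],0,-1]]'; python3 go.py 434.6 -191.5 85
```

```text
t: 25.15
eef_pos: [566.2, -320.7, 87.5]
tcp_rot: [-3.141, 0.002, 2.9]
ft_force: [0.4, 0.7, -0.3]
opening: 0.988
grip_force: 0.0
t 25.15 pos [ 566.2 -320.7   87.5] rot [-3.141e+00  2.000e-03  2.900e+00] j6 -1.95 op 0.988 grip 0.0 F [ 0.4  0.7 -0.3]
units [2.645 1.565 0.036] norm 3.07 per9 [0.294 0.174 0.004]
```

```bash
python3 -m inch '[[[0.25,0.15,0],0,-1],[[0.5,0.3,0],0,-1],[[0.6,0.35,0],0,-1],[[0.6,0.35,0],0,-1],[[0.45,0.27,0],0,-1],[[0.2,0.11,0],0,-1],[[0.045,0.03,0],0,-1],[[0,0,0.2],0,-1],[[0,0,0.2],0,-1],[[0,0,0],0,-1]]';python3 go.py 434.6 -191.5 10.3; python3 - <<'E'
from h import *
for c in("top","side"): print(dark(eyes.read_camera(c),[565.8,-320.4],46))
E
```

```text
t: 26.4
eef_pos: [433.9, -191.6, 59.5]
tcp_rot: [3.141, -0.002, 2.9]
ft_force: [0.3, -1.1, 1.0]
opening: 0.999
grip_force: 0.0
t 26.4 pos [ 433.9 -191.6   59.5] rot [ 3.141e+00 -2.000e-03  2.900e+00] j6 -1.88 op 0.999 grip 0.0 F [ 0.3 -1.1  1. ]
units [-0.013  0.003  0.82 ] norm 0.82 per9 [-0.001  0.     0.091]
[ 566.82867374 -320.14043892   22.77814963]
[ 566.61728167 -320.89454633   24.47640857]
```

```bash
python3 -m inch '[[[-0.01,0,0.2],0,-1],[[0,0,0.35],0,-1],[[0,0,0.27],0,-1],[[0,0,0],0,1],[[0,0,0],0,1],[[0,0,0],0,1],[[0,0,0],0,1],[[0,0,0],0,1],[[0,0,0],0,1],[[0,0,0],0,1]]'; python3 -m inch '[[[0,0,0],0,1],[[0,0,0],0,1],[[0,0,0],0,1],[[0,0,0],0,1],[[0,0,0],0,1],[[0,0,0],0,1],[[0,0,-0.3],0,1],[[0,0,-0.4],0,1],[[0,0,-0.12],0,1],[[0,0,0],0,1]]';python3 go.py 550 366.2 60
```

```text
t: 27.75
eef_pos: [434.7, -191.7, 11.8]
tcp_rot: [3.142, 0.0, 2.9]
ft_force: [0.6, -0.6, 0.3]
opening: 0.32
grip_force: 0.0
t: 29.0
eef_pos: [434.8, -191.7, 61.0]
tcp_rot: [-3.141, 0.001, 2.9]
ft_force: [-0.6, -0.4, -1.0]
opening: 0.247
grip_force: 30.0
t 29.0 pos [ 434.8 -191.7   61. ] rot [-3.141e+00  1.000e-03  2.900e+00] j6 -1.88 op 0.247 grip 30.0 F [-0.6 -0.4 -1. ]
units [0.363 9.488 0.015] norm 9.5 per9 [0.04  1.054 0.002]
```

```bash
python3 -m inch '[[[0.01,0.4,-0.15],0,1],[[0.03,0.7,-0.15],0,1],[[0.04,0.9,0],0,1],[[0.04,0.9,0],0,1],[[0.04,0.9,0],0,1],[[0.04,0.9,0],0,1],[[0.04,0.9,0],0,1],[[0.04,0.9,0],0,1],[[0.04,0.9,0],0,1],[[0.02,0.8,0],0,1]]';python3 go.py 550 366.2 60
```

```text
t: 30.25
eef_pos: [532.4, 292.8, 77.6]
tcp_rot: [-3.141, -0.001, 2.9]
ft_force: [1.0, -0.9, 0.0]
opening: 0.246
grip_force: 30.0
t 30.25 pos [532.4 292.8  77.6] rot [-3.141e+00 -1.000e-03  2.900e+00] j6 -0.94 op 0.246 grip 30.0 F [ 1.  -0.9  0. ]
units [0.008 1.259 0.293] norm 1.29 per9 [0.001 0.14  0.033]
```

```bash
python3 -m inch '[[[0.01,0.55,0],0,1],[[0.01,0.4,0],0,1],[[0,0.23,0],0,1],[[0,0.1,0],0,1],[[0,0,0.1],0,1],[[0,0,0.2],0,1],[[0,0,0],0,1],[[0,0,0],0,1],[[0,0,0],0,1],[[0,0,0],0,1]]';python3 go.py 550 366.2 18
```

```text
t: 31.5
eef_pos: [550.0, 365.8, 61.2]
tcp_rot: [3.141, 0.0, 2.9]
ft_force: [0.3, 0.4, -0.7]
opening: 0.247
grip_force: 30.0
t 31.5 pos [550.  365.8  61.2] rot [3.141 0.    2.9  ] j6 -0.84 op 0.247 grip 30.0 F [ 0.3  0.4 -0.7]
units [0.002 0.006 0.721] norm 0.72 per9 [0.    0.001 0.08 ]
```

```bash
python3 -m inch '[[[0,0,0.2],0,1],[[0,0,0.2],0,1],[[0,0,0.15],0,1],[[0,0,0.1],0,1],[[0,0,0.04],0,1],[[0,0,0.02],0,1],[[0,0,0.01],0,1],[[0,0,0],0,1],[[0,0,0.005],0,1],[[0,0,0],0,1]]'; python3 go.py 550 366.2 17
```

```text
t: 32.75
eef_pos: [550.1, 365.8, 17.8]
tcp_rot: [3.141, 0.0, 2.9]
ft_force: [-0.4, 0.2, 2.5]
opening: 0.249
grip_force: 30.0
t 32.75 pos [550.1 365.8  17.8] rot [3.141 0.    2.9  ] j6 -0.84 op 0.249 grip 30.0 F [-0.4  0.2  2.5]
units [0.003 0.006 0.013] norm 0.02 per9 [0.    0.001 0.001]
```

```bash
python3 -m inch '[[[0,0,0.006],0,1],[[0,0,0],0,1],[[0,0,0.004],0,1],[[0,0,0],0,1],[[0,0,0],0,1],[[0,0,0],0,1],[[0,0,0],0,1],[[0,0,0],0,1],[[0,0,0],0,1],[[0,0,0],0,1]]'
```

```text
t: 34.0
eef_pos: [550.1, 365.8, 17.8]
tcp_rot: [3.141, 0.001, 2.9]
ft_force: [-1.8, -0.8, 8.8]
opening: 0.249
grip_force: 30.0
```

```bash
python3 -m inch '[[[0,0,0],0,-1],[[0,0,0],0,-1],[[0,0,0],0,-1],[[0,0,0],0,-1],[[0,0,0],0,-1],[[0,0,-0.2],0,-1],[[0,0,-0.5],0,-1],[[0,0,-0.6],0,-1],[[0,0,-0.6],0,-1],[[0,0,-0.6],0,-1]]';python3 -m inch '[[[0.3,0.3,-0.3],0,-1],[[0.5,0.5,0],0,-1],[[0.6,0.6,0],0,-1],[[0.6,0.6,0],0,-1],[[0.4,0.4,0],0,-1],[[0.2,0.2,0],0,-1],[[0,0,0],0,-1],[[0,0,0],0,-1],[[0,0,0],0,-1],[[0,0,0],0,-1]]'; python3 - <<'E'
from h import *
for c in("top","side"):
    p=eyes.read_camera(c);save(p,c+"1")
    for X in([654.3,156.6],[632.8,-115.8],[565.7,-320.2],[550,366.2]): print(dark(p,X,46))
a=cv2.imread("pics/top1.png")[130:290,110:430];a=cv2.resize(a,(600,300))
b=cv2.imread("pics/side1.png")[120:400,170:450];b=cv2.resize(b,(600,600))
cv2.imwrite("pics/t1.png",a);cv2.imwrite("pics/s1.png",b)
E
```

```text
t: 35.25
eef_pos: [549.9, 365.7, 169.1]
tcp_rot: [3.141, 0.001, 2.9]
ft_force: [-0.3, 0.3, 0.4]
opening: 0.998
grip_force: 0.0
t: 36.5
eef_pos: [436.5, 553.9, 185.0]
tcp_rot: [3.141, 0.0, 2.899]
ft_force: [-0.4, -0.5, 0.7]
opening: 0.999
grip_force: 0.0
[653.76722324 156.07044599  45.69989604]
[ 632.84420796 -115.98972154   32.69240699]
[ 567.00017409 -320.06772547   21.67809409]
[550.46035429 366.4935609    6.64116856]
[653.9056823  155.47685771  45.14342531]
[ 632.70405289 -116.40262226   35.04383592]
[ 566.61233766 -320.87309489   24.55712988]
[573.80857435 459.09997669  69.94159461]
```

View pics/s1.png

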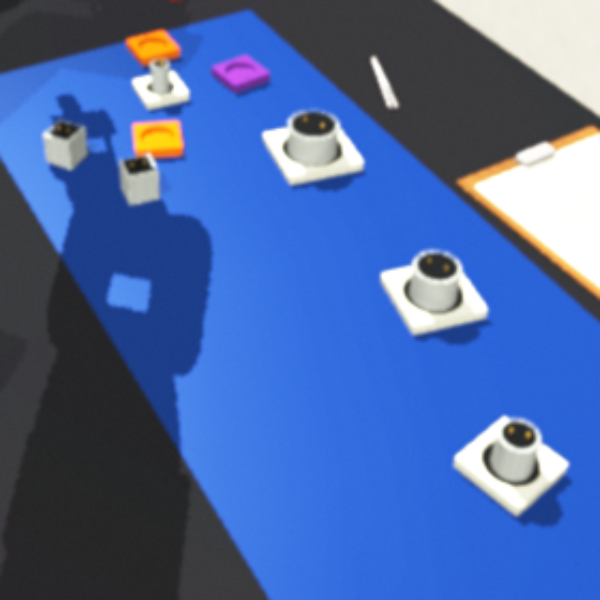

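View pics/t1.png

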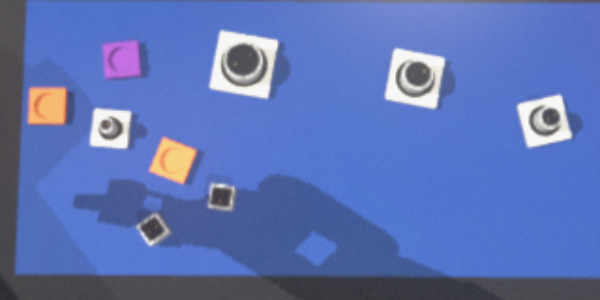

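All four cans stand upright in their pockets; in the side crop they are at (313,137), (434,280), (515,450) and (160,76). The square cans have not moved and the arm is clear.

```bash
python3 -c "
from cell import env
print(env.job_done())"
```

```text
the job is handed in; nothing more can be done
None
```

All four round cans are standing pins up in their matching pockets, placed largest to smallest, with the square cans untouched; I handed the job in at about 37 s, and the call returned no verdict.

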